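# Press a gnome's hat onto its dowels

### The arm

A 6-joint arm with a two-finger parallel gripper is mounted at the origin on the work surface. World frame = base frame: x ahead of the robot, y to its left, z up, the work surface at z = 0. Lengths are in m, angles in degrees, forces in N, time in s.
With the tool pointing down it reaches from about 0.25 to 0.775 m from the base axis. Payload 4 kg.
Tool frame: the origin (TCP) lies at the very end of the fingers, on their centre line; the grasp point (between the pads) lies 19 mm behind it; z points along the fingers, y is the line along which they close (so a half turn about z gives the same grasp; the last joint's range is limited). The gripper opens to 94 mm and grips with 3 to 60 N. Pads are 16 mm wide; open, the fingers measure 119 mm over their backs; the gripper's body (75 mm by 177 mm) begins 78 mm behind the grasp point.
Start: joints at [67.603, 4.996, 78.535, -0, 96.463, -5.907], TCP at [0.156, 0.527, 0.206] pointing down, gripper open.
Joint ranges: [-177.83, 177.83], [-43.37, 116.18], [15.69, 146.23], [-61.86, 241.86], [9.47, 152.12], [-147.06, 147.06]. Speed limits (degrees/s): [159.86, 159.86, 180, 180, 180, 180].

### API

Orientations are given as [roll, pitch, yaw] about the fixed x, y, z axes, in that order (R = Rz(yaw) Ry(pitch) Rx(roll)).
In Python, from cell import arm gives the robot as it stands.
- The arm moves only by the shell command python3 -m handwheel 'ROWS' [OPENING] [FORCE]. ROWS is a JSON object whose key "segments" holds a list of rows, 1 to 12 of them, each of 6 numbers: dx, dy, dz in m, then a rotation vector rx, ry, rz in degrees; each row shifts and turns the commanded pose from where the row before left it, along the tool's axes as they then stand; what a row does not reach is not made up. A row lasts 1/10 s, in which the tool goes at most 0.05 m and 8.59 degrees, less where a joint would pass 70% of its speed; a pose out of reach is approached as far as the arm can. OPENING is the opening from 0.0 (shut) to 1.0 (fully open), set as the command begins (- or left out keeps the last). The fingers move at their own pace and stop on an object; FORCE is the grip in N (left out, the last holds). Time passes only in rows, so rows that do not move let the fingers close. It prints the time, the measured TCP pose, the force, the opening and the grip force at its end. Input that does not fit is refused with a message, and nothing moves.
- arm.sense(): the state, without advancing time (a new reading comes with each control period).
- arm.camera(name): name is "scene" or "top"; returns the picture (480x640x3 uint8, blue, green, red); there is no depth.
- arm.camera_params(name): a dict with "K" (3x3 intrinsics, pixels), "rvec" (rotation vector, rad) and "tvec" (3), from world to camera coordinates, as OpenCV has them. Camera axes: x right, y down, z forward; pixel columns grow to the right and rows downward; lengths in m; the calibration is good to about 2 mm. A picture is of the moment at which its call begins. camera_params takes no time and is no camera call.
- arm.close_job(): hands the job in; it is judged then, once.
The state is a dict: "time": time; "q": joint angles; "qd": joint speeds; "effort": joint torques, N m; "tool_pos": TCP position; "ee_rot": TCP orientation; "contact_force": force on the tool from outside, world axes, zero at the start; "moment": the same for the moment, N m; "grip_width": opening from 0.0 (shut) to 1.0 (fully open); "finger_force": force on a finger pad.
Only numpy, scipy, OpenCV 4.12 (cv2) and the standard library are available. Lean on these libraries where they do the work, as an engineer would, in place of code of your own. Each camera call takes 0.05 s, during which the arm holds its last target. There are 200 camera calls.

### The job

Fit the red hat onto the two dowels on top of the log that stands in the sprung glue-up stand, its low front end over the gnome's face (the thick dowel is at the face side), fully down so that hat and log meet flush. Then push the hat down until the sprung table has sunk about halfway, 10 mm of its 20 mm travel, and finish while still holding it pressed there: do not let go. Leave the blue hat and everything else on the bench where it is.

Things in the scene. Friction and masses are not known exactly. Their poses are not given: they have to be found in the camera images.
- red_hat: Red slanted wooden gnome hat, flat-sided block 84 mm long (x) by 50 mm wide (y), gripped across y, lying on its flat underside. Its top slopes from 74 mm high at the back (-x) to 43 mm at the front (+x), a round pale patch on the slope; sides upright and flat up to 40 mm. Origin: centre of the underside, z up. Loose, 0.11 to 0.22 kg. It and the blue hat may have swapped places.
- big_hole (a point): Mouth of the bigger of the two round dowel holes in the red hat's underside: 16 mm wide, on the hat's x axis 22 mm in front (+x) of its origin. The smaller hole, 12 mm wide, lies 22 mm behind the origin (-x). Both are 24 mm deep. Axes as the hat's.
- log_top (a point): Centre of the log's flat pale top, 118 mm over the bench when up; z up, x towards the gnome's face. Wooden dowels stand 20 mm above it: a 14 mm thick one 22 mm towards the face (+x), a 10 mm thick one 22 mm behind (-x); their last 6 mm taper to 3 mm less radius. With the hat fully on, the hat's origin lies at this point and the two x axes agree.
- platen (a joint): How far the stand's sprung round table, with the log, is pushed down, in m: 0 up (start), 0.020 at its stop; it moves straight down. Spring: about 4 N to start it moving, then 0.8 N more per mm, so about 12 N (with the hat's weight) at halfway, 10 mm.
- stand: Green sprung glue-up stand fixed to the bench, base 130 by 130 by 22 mm. A yellow plunger carries a steel table 116 mm across, its top 63 mm up; on it is clamped an upright bark-brown log, 97 mm across, 55 mm high, with the gnome's face (pale strip, pink nose 60 mm from the axis, black eyes) on its +x side. Origin: centre of the base's underside.
- blue_hat: Blue hat of the same outer shape as the red one, to leave alone. Origin at the centre of the underside.
- gnome: Finished small gnome to leave alone: log 94 mm across with a green hat, 129 mm high. Origin at the underside's centre.
- glue_bottle: White glue bottle with yellow label, 60 mm across, 160 mm high, to leave alone. Origin at the underside's centre.
- paint_tin: Red paint tin, 80 mm across, 90 mm high, to leave alone. Origin at the underside's centre.
- sanding_block: Cork sanding block 112 by 67 by 36 mm, to leave alone. Origin at the underside's centre.
- mallet: Wooden mallet lying on the bench, 270 mm long along its x, head 70 by 110 by 60 mm at +x, to leave alone. Origin at half length of the mallet, on the bench.
- brush: Flat paint brush 200 mm long along its x, 42 mm wide, lying, to leave alone. Origin at mid length, on the bench.

How it is judged:
By the outcome, as a careful person would: the job done as asked, in the order asked, and still so for the second after the job is handed in, while the arm keeps its last pose, push and grip.
It also fails if it takes over 38 s, if anything falls off the work surface, if the arm or the gripper's body presses on something with over 40 N, if the wrist force passes 120 N, or if a joint passes its speed limit or range.

## Working session

There is one attempt and no reset: what is moved stays moved. The work goes in short steps, Python scripts to look and compute and a shell command to move; the robot and the scene stay as the last step left them, time stands still between calls to the robot, and variables do not carry over. Pictures are saved under pics/ and viewed, at most 10 in all, crops included, and the job is handed in when it is done.

```bash
mkdir -p pics; ls
python3 - <<'E'
from cell import arm
import cv2
for n in("scene","top"):
    cv2.imwrite(f"pics/{n}0.png",arm.camera(n)); print(n,arm.camera_params(n))
print(arm.sense())
E
```

```text
pics
scene {'K': array([[520.91089999,   0.        , 320.36076739],
       [  0.        , 520.91089999, 239.16517245],
       [  0.        ,   0.        ,   1.        ]]), 'rvec': array([ 1.52322784,  2.23795155, -0.72413509]), 'tvec': array([ 0.19482009, -0.40538497,  1.96476716])}
top {'K': array([[527.20395266,   0.        , 319.08563326],
       [  0.        , 527.20395266, 232.49030352],
       [  0.        ,   0.        ,   1.        ]]), 'rvec': array([ 2.14808752, -2.15210896,  0.0964789 ]), 'tvec': array([0.03112286, 0.62673481, 1.3327733 ])}
{'time': 0.1, 'q': array([ 6.76017429e+01,  5.03457910e+00,  7.86135083e+01, -2.10961613e-03,
        9.64624090e+01, -5.90688909e+00]), 'qd': array([ 0.06174273, -0.11400112, -0.16549221,  0.04160622,  0.04570523,
       -0.03951336]), 'effort': array([ 2.48349548e-03, -3.41254485e+01, -3.03299940e+01,  7.20945792e-02,
        3.04303248e-02, -8.31328043e-05]), 'tool_pos': array([0.15595936, 0.52692473, 0.20444685]), 'ee_rot': array([-1.79889875e+02, -9.28587808e-03,  1.63508388e+02]), 'contact_force': array([ 0.34986188, -0.51453827, -0.60890877]), 'moment': array([ 0.00428529,  0.00672209, -0.00545479]), 'finger_force': 0.0, 'grip_width': 1.0011515445042534}
```

View pics/scene0.png

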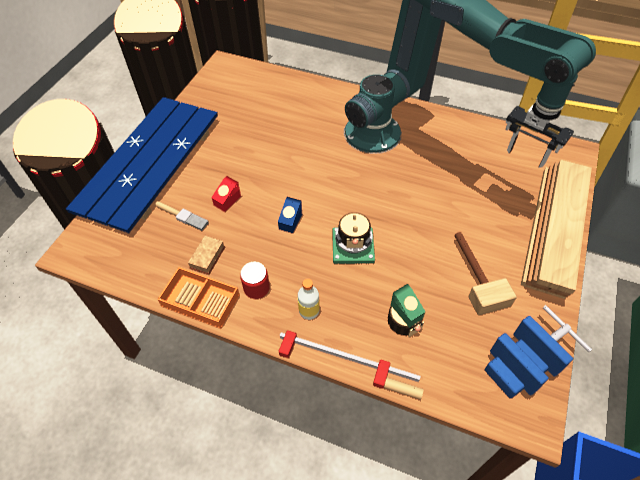

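View pics/top0.png

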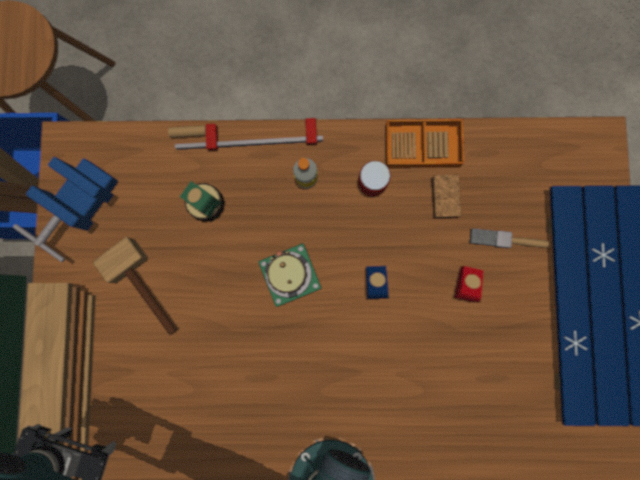

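The top view shows the red hat at about (470,284), the blue hat at (377,282) and the stand at (290,274). Next I'll crop and enlarge the red hat and the stand in both views.

Run:
```python
import cv2,numpy as np
t=cv2.imread("pics/top0.png");s=cv2.imread("pics/scene0.png")
def c(im,u,v,w=400,h=300,k=8): 
    a=im[v-h//k//1//2:v+h//k//2+1,u-w//k//2:u+w//k//2]; return cv2.resize(a,(w,h),interpolation=cv2.INTER_CUBIC)
k=5
m=np.vstack([np.hstack([c(t,470,284,k=k),c(t,290,274,k=k)]),np.hstack([c(s,226,193,k=k),c(s,354,235,k=k)])])
cv2.imwrite("pics/crop.png",m)
```

```text
(no output)
```

View pics/crop.png

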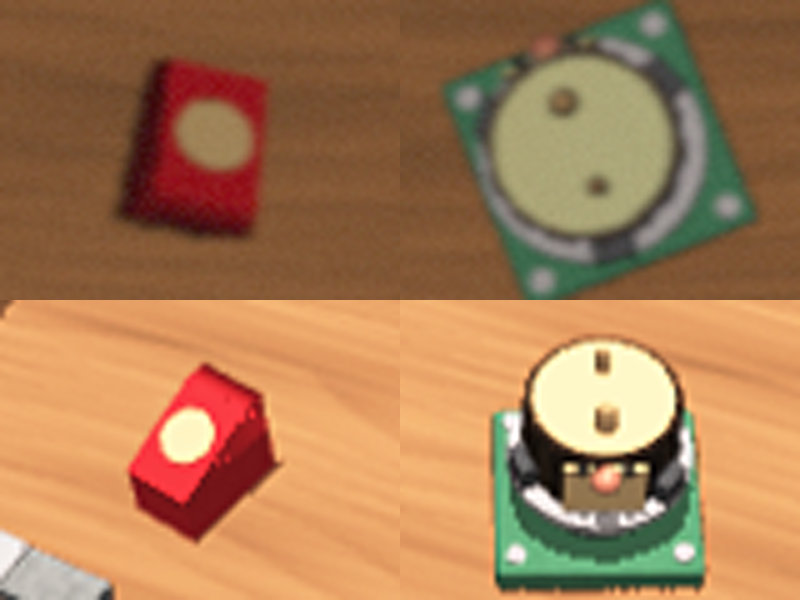

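```bash
cat > h.py <<'E'
import cv2,numpy as np
from scipy.optimize import minimize
K=8 # subpixel upscale
def proj(P,cp): return cv2.projectPoints(np.float64(P),cp["rvec"],cp["tvec"],cp["K"],None)[0][:,0]
def pose(V,p,z=0):
    c,s=np.cos(p[2]),np.sin(p[2]); return np.c_[V[:,0]*c-V[:,1]*s+p[0],V[:,0]*s+V[:,1]*c+p[1],V[:,2]+z]
def box(x,y,zf,zb): return np.array([[sx*x,sy*y,z] for sx in(-1,1) for sy in(-1,1) for z in(0,zf if sx>0 else zb)])
HAT=box(.042,.025,.043,.074); BASE=box(.065,.065,.022,.022)
a=np.linspace(0,2*np.pi,60,endpoint=False)
def circ(r,x=0,z=0): return np.c_[r*np.cos(a)+x,r*np.sin(a),0*a+z]
DISC=circ(.0485,0,.118)
def dowel(x,r): return np.vstack([circ(r,x,.118),circ(r,x,.132),circ(r-.003,x,.138)])
def roi(mask,pt,h=50):
    u,v=np.int32(pt); m=np.zeros_like(mask); m[max(v-h,0):v+h,max(u-h,0):u+h]=mask[max(v-h,0):v+h,max(u-h,0):u+h]
    n,l,st,_=cv2.connectedComponentsWithStats(m)
    return np.uint8(l==1+np.argmax(st[1:,4]))
def poly(pts,org,n):
    im=np.zeros((n*K,n*K),np.uint8); cv2.fillConvexPoly(im,np.int32(np.round(cv2.convexHull(np.float32((pts-org+.5)*K))*1)),1); return im
def fit(V,views,p0,z=0,hull=False):
    """views: list of (mask,camera_params)"""
    dat=[]
    for m,cp in views:
        ys,xs=np.nonzero(m); org=np.array([xs.min()-6,ys.min()-6]); n=max(np.ptp(xs),np.ptp(ys))+13
        M=m[org[1]:org[1]+n,org[0]:org[0]+n]; M=np.pad(M,((0,n-M.shape[0]),(0,n-M.shape[1])))
        if hull:
            B=np.zeros_like(M); cv2.fillConvexPoly(B,cv2.convexHull(cv2.findNonZero(M)),1); M=B
        dat.append((cv2.resize(M*255,None,fx=K,fy=K,interpolation=cv2.INTER_LINEAR)>127,org,n,cp))
    def cost(q):
        p=np.array(p0)+np.array(q)*[.01,.01,.1]
        return sum(1-(A&B).sum()/(A|B).sum() for M,org,n,cp in dat for A,B in[(M,poly(proj(pose(V,p,z),cp),org,n)>0)])
    best=min((minimize(cost,q0,method="Nelder-Mead",options=dict(initial_simplex=np.array(q0)+np.vstack([np.zeros(3),np.eye(3)]),xatol=.005,fatol=1e-4)) for q0 in([0,0,-1],[0,0,1],[0,0,0])),key=lambda r:r.fun)
    return np.array(p0)+best.x*[.01,.01,.1],best.fun/len(dat)
def back(uv,z,cp):
    R=cv2.Rodrigues(cp["rvec"])[0]; d=R.T@np.linalg.solve(cp["K"],[*uv,1]); c=-R.T@cp["tvec"].ravel(); return (c+d*(z-c[2])/d[2])[:2]
E
python3 - <<'E'
from h import *
from cell import arm
P={n:arm.camera_params(n) for n in("top","scene")}
I={n:cv2.imread(f"pics/{n}0.png") for n in P}
px={"top":((470,284),(290,274)),"scene":((226,193),(354,240))}
H=[];G=[];D=[];dw={}
for n in P:
    hsv=cv2.cvtColor(I[n],cv2.COLOR_BGR2HSV); h,s,v=cv2.split(hsv); b,g,r=[I[n][...,i].astype(int) for i in range(3)]
    red=np.uint8((r>1.8*g+10)&(r>1.8*b+10)&((h<6)|(h>170))&(r>40))
    R=roi(red,px[n][0],28); B=np.zeros_like(R); cv2.fillConvexPoly(B,cv2.convexHull(cv2.findNonZero(R)),1); H.append((B,P[n]))
    gr=np.uint8((h>55)&(h<95)&(s>80)); Gm=cv2.morphologyEx(gr,cv2.MORPH_CLOSE,np.ones((5,5))); G.append((roi(Gm,px[n][1],40),P[n]))
    thr=dict(top=110,scene=150)[n]
    pale=np.uint8((g>thr)&(s<130)&(h>15)&(h<40)); pm=roi(pale,px[n][1],40); D.append((pm,P[n]))
    print(n,R.sum(),G[-1][0].sum(),pm.sum())
    hull=np.zeros_like(pm); cv2.fillConvexPoly(hull,cv2.convexHull(cv2.findNonZero(pm)),1)
    hole=cv2.erode(hull,np.ones((5,5)))&(1-pm)
    k,l,st,c=cv2.connectedComponentsWithStats(hole); print([(st[i,4],c[i].round(2).tolist()) for i in range(1,k)])
p0=[*back(px["top"][0],.04,P["top"]),0.]; q0=[*back(px["top"][1],.11,P["top"]),.3]
print(p0,q0)
def deg(r): return (r[0][:2]*1000).round(1),np.degrees(r[0][2]).round(1),round(r[1],3)
for nm,vw in(("both",[0,1]),("top",[0]),("scene",[1])):
    print(nm,"hat",deg(fit(HAT,[H[i] for i in vw],p0)),"base",deg(fit(BASE,[G[i] for i in vw],q0,hull=True)),"disc",deg(fit(DISC,[D[i] for i in vw],q0,hull=True)))
for i,n in enumerate(P):
    for yaw in(15,18,21,24,27):
        c=fit(DISC,[D[i]],q0,hull=True)[0]; c[2]=np.radians(yaw)
        print(n,yaw,[proj(pose(dowel(x,r),c),P[n]).mean(0).round(2).tolist() for x,r in((.022,.007),(-.022,.005))])
E
```

```text
top 612 356 997
[(np.int32(19), [282.32, 264.95]), (np.int32(8), [289.0, 281.5])]
scene 563 594 502
[(np.int32(12), [354.0, 217.5]), (np.int32(17), [354.41, 229.35])]
[np.float64(0.49323308398720217), np.float64(-0.35400455413382154), 0.0] [np.float64(0.5166499430748341), np.float64(0.09905670308271577), 0.3]
both hat (array([ 495.8, -354.8]), np.float64(-13.2), np.float64(0.067)) base (array([519.7, 107.7]), np.float64(21.5), np.float64(0.254)) disc (array([521.5, 108.9]), np.float64(5.6), np.float64(0.162))
top hat (array([ 494.6, -354.5]), np.float64(-12.0), np.float64(0.047)) base (array([519.2, 110.4]), np.float64(22.3), np.float64(0.265)) disc (array([521.7, 108.9]), np.float64(3.5), np.float64(0.161))
scene hat (array([ 499.3, -354. ]), np.float64(-13.3), np.float64(0.042)) base (array([520.4, 108.4]), np.float64(20.8), np.float64(0.235)) disc (array([521.7, 108.6]), np.float64(19.3), np.float64(0.164))
top 15 [[282.98, 262.76], [287.59, 280.47]]
top 18 [[282.52, 262.9], [288.05, 280.33]]
top 21 [[282.07, 263.06], [288.5, 280.17]]
top 24 [[281.63, 263.24], [288.94, 279.99]]
top 27 [[281.2, 263.45], [289.38, 279.78]]
scene 15 [[354.08, 227.15], [355.22, 215.52]]
scene 18 [[354.47, 227.17], [354.84, 215.49]]
scene 21 [[354.86, 227.18], [354.46, 215.48]]
scene 24 [[355.24, 227.18], [354.08, 215.49]]
scene 27 [[355.63, 227.15], [353.69, 215.51]]
```

Run:
```python
from h import *
from cell import arm
P={n:arm.camera_params(n) for n in("top","scene")}
I={n:cv2.imread(f"pics/{n}0.png") for n in P}
px={"top":(290,274),"scene":(354,240)}
q0=[.5166,.1,.36]; G=[];D=[]
dots={"top":[(282.32,264.95),(289,281.5)],"scene":[(354.41,229.35),(354,217.5)]}
for n in P:
    h,s,v=cv2.split(cv2.cvtColor(I[n],cv2.COLOR_BGR2HSV)); g=I[n][...,1].astype(int)
    gr=np.uint8((h>55)&(h<95)&(s>80)); m=np.zeros_like(gr); u,w=px[n]; m[w-45:w+45,u-45:u+45]=gr[w-45:w+45,u-45:u+45]
    k,l,st,_=cv2.connectedComponentsWithStats(m); m=np.uint8(np.isin(l,[i for i in range(1,k) if st[i,4]>15])); G.append((m,P[n]))
    thr=dict(top=110,scene=150)[n]
    D.append((roi(np.uint8((g>thr)&(s<130)&(h>15)&(h<40)),px[n],40),P[n]))
for nm,vw in(("both",[0,1]),("top",[0]),("scene",[1])):
    b=fit(BASE,[G[i] for i in vw],q0,hull=True)
    print(nm,"base",b[0].round(4),np.degrees(b[0][2]).round(1),b[1].round(3))
    for r in(.044,.0455,.047,.0485):
        d=fit(circ(r,0,.118),[D[i] for i in vw],q0,hull=True); print("  disc",r,d[0][:2].round(4),d[1].round(3))
# dowel centroids -> pose per view (z~.128)
for n in P:
    A,B=[back(d,.127,P[n]) for d in dots[n]]; print(n,"dowels mid",((A+B)/2).round(4),"dist",np.linalg.norm(A-B).round(4),"yaw",np.degrees(np.arctan2(*(A-B)[::-1])).round(1))
```

```text
both base [0.5204 0.1072 0.3774] 21.6 0.165
  disc 0.044 [0.5205 0.1085] 0.072
  disc 0.0455 [0.5214 0.1085] 0.075
  disc 0.047 [0.5215 0.1089] 0.111
  disc 0.0485 [0.5212 0.1079] 0.162
top base [0.5197 0.1077 0.3945] 22.6 0.092
  disc 0.044 [0.519  0.1085] 0.027
  disc 0.0455 [0.519  0.1084] 0.048
  disc 0.047 [0.5202 0.109 ] 0.107
  disc 0.0485 [0.5211 0.1074] 0.161
scene base [0.5213 0.1085 0.368 ] 21.1 0.236
  disc 0.044 [0.5238 0.1082] 0.03
  disc 0.0455 [0.5239 0.1086] 0.054
  disc 0.047 [0.5233 0.1072] 0.11
  disc 0.0485 [0.5219 0.1066] 0.163
top dowels mid [0.5179 0.1082] dist 0.043 yaw 22.4
scene dowels mid [0.5278 0.1094] dist 0.0444 yaw 21.1
```

```bash
python3 -m handwheel '{"segments": [[0, 0, 0, 0, 0, -3.8], [-0.0229, -0.0341, 0, 0, 0, 0], [-0.0229, -0.0341, 0, 0, 0, 0], [-0.0229, -0.0341, 0, 0, 0, 0], [-0.0229, -0.0341, 0, 0, 0, 0], [-0.0229, -0.0341, 0, 0, 0, 0], [-0.0229, -0.0341, 0, 0, 0, 0], [-0.0229, -0.0341, 0, 0, 0, 0], [-0.0229, -0.0341, 0, 0, 0, 0], [-0.0229, -0.0341, 0, 0, 0, 0], [-0.0229, -0.0341, 0, 0, 0, 0], [-0.0229, -0.0341, 0, 0, 0, 0]]}' 1.0 40 && python3 -m handwheel '{"segments": [[-0.0229, -0.0341, 0, 0, 0, 0], [-0.0229, -0.0341, 0, 0, 0, 0], [-0.0229, -0.0341, 0, 0, 0, 0], [-0.0229, -0.0341, 0, 0, 0, 0], [-0.0229, -0.0341, 0, 0, 0, 0], [-0.0229, -0.0341, 0, 0, 0, 0], [-0.0229, -0.0341, 0, 0, 0, 0], [-0.0229, -0.0341, 0, 0, 0, 0], [-0.0229, -0.0341, 0, 0, 0, 0], [-0.0229, -0.0341, 0, 0, 0, 0], [-0.0229, -0.0341, 0, 0, 0, 0], [-0.0229, -0.0341, 0, 0, 0, 0]]}' && python3 -m handwheel '{"segments": [[0, 0, 0, 0, 0, 0], [0, 0, 0, 0, 0, 0], [0, 0, 0, 0, 0, 0]]}'
```

```text
time: 1.3
tool_pos: [0.3194, 0.1045, 0.2052]
ee_rot: [180.0, 0.0, 167.3]
contact_force: [1.2, 0.6, -1.0]
grip_width: 1.002
finger_force: 0.0
time: 2.5
tool_pos: [0.4978, -0.3549, 0.2046]
ee_rot: [179.9, -0.1, 167.3]
contact_force: [-0.1, -0.0, -0.1]
grip_width: 1.001
finger_force: 0.0
time: 2.8
tool_pos: [0.4974, -0.3525, 0.2054]
ee_rot: [180.0, -0.0, 167.3]
contact_force: [-0.3, -0.6, 0.3]
grip_width: 0.999
finger_force: 0.0
```

```bash
python3 -m handwheel '{"segments": [[0, -0.002, 0.024, 0, 0, 0], [0, 0, 0.034, 0, 0, 0], [0, 0, 0.034, 0, 0, 0], [0, 0, 0.034, 0, 0, 0], [0, 0, 0.034, 0, 0, 0], [0, 0, 0.022, 0, 0, 0], [0, 0, 0.010, 0, 0, 0], [0, 0, 0, 0, 0, 0], [0, 0, 0, 0, 0, 0]]}' && python3 -m handwheel '{"segments": [[0, 0, 0, 0, 0, 0], [0, 0, 0, 0, 0, 0], [0, 0, 0, 0, 0, 0], [0, 0, 0, 0, 0, 0], [0, 0, 0, 0, 0, 0], [0, 0, 0, 0, 0, 0], [0, 0, 0, 0, 0, 0], [0, 0, 0, 0, 0, 0], [0, 0, 0, 0, 0, 0], [0, 0, 0, 0, 0, 0]]}' 0.0 45
```

```text
time: 3.7
tool_pos: [0.4981, -0.3556, 0.0153]
ee_rot: [-179.9, 0.1, 167.4]
contact_force: [0.1, -0.0, 1.1]
grip_width: 1.004
finger_force: 0.0
time: 4.7
tool_pos: [0.4972, -0.3554, 0.0134]
ee_rot: [180.0, -0.0, 167.3]
contact_force: [-0.3, -0.3, 0.5]
grip_width: 0.527
finger_force: 44.9
```

```bash
python3 -m handwheel '{"segments": [[0, 0, -0.016, 0, 0, 0], [0, 0, -0.032, 0, 0, 0], [0, 0, -0.032, 0, 0, 0], [0, 0, -0.032, 0, 0, -5.8], [0, 0, -0.032, 0, 0, -5.8], [0, 0, -0.032, 0, 0, -5.8], [0, 0, -0.016, 0, 0, -5.8], [0, 0, 0, 0, 0, -5.8], [0, 0, 0, 0, 0, -5.7], [0, 0, 0, 0, 0, 0]]}' && python3 -m handwheel '{"segments": [[-0.0163, 0.0351, 0, 0, 0, 0], [-0.0163, 0.0351, 0, 0, 0, 0], [-0.0163, 0.0351, 0, 0, 0, 0], [-0.0163, 0.0351, 0, 0, 0, 0], [-0.0163, 0.0351, 0, 0, 0, 0], [-0.0163, 0.0351, 0, 0, 0, 0], [-0.0163, 0.0351, 0, 0, 0, 0], [-0.0163, 0.0351, 0, 0, 0, 0], [-0.0163, 0.0351, 0, 0, 0, 0], [-0.0163, 0.0351, 0, 0, 0, 0], [-0.0163, 0.0351, 0, 0, 0, 0], [-0.0163, 0.0351, 0, 0, 0, 0]]}' && python3 -m handwheel '{"segments": [[0, 0, 0, 0, 0, 0], [0, 0, 0, 0, 0, 0], [0, 0, 0, 0, 0, 0], [0, 0, 0, 0, 0, 0]]}'
python3 - <<'E'
from cell import arm
import cv2,numpy as np
o=[]
for n,(u,v) in(("scene",(354,215)),("top",(290,270))):
    im=arm.camera(n); cv2.imwrite(f"pics/{n}1.png",im); o.append(cv2.resize(im[v-50:v+50,u-40:u+40],(400,500),interpolation=cv2.INTER_CUBIC))
cv2.imwrite("pics/crop1.png",np.hstack(o)); s=arm.sense(); print(s["tool_pos"],s["ee_rot"],s["contact_force"],s["moment"])
E
```

```text
time: 5.7
tool_pos: [0.5157, -0.3308, 0.2059]
ee_rot: [-179.4, -0.8, -160.5]
contact_force: [-0.4, 0.8, -1.8]
grip_width: 0.529
finger_force: 44.9
time: 6.9
tool_pos: [0.5598, 0.1301, 0.1976]
ee_rot: [-179.3, -0.9, -160.8]
contact_force: [0.3, -0.7, -1.0]
grip_width: 0.528
finger_force: 44.9
time: 7.3
tool_pos: [0.56, 0.1274, 0.1972]
ee_rot: [-179.3, -0.9, -160.9]
contact_force: [-0.5, -0.6, -1.4]
grip_width: 0.53
finger_force: 44.9
[0.55994731 0.12761802 0.19710951] [-179.34356492   -0.92114056 -160.85784885] [ 0.44975645 -0.0669316  -2.24711895] [ 0.06690765 -0.03769263 -0.02222403]
```

View pics/crop1.png

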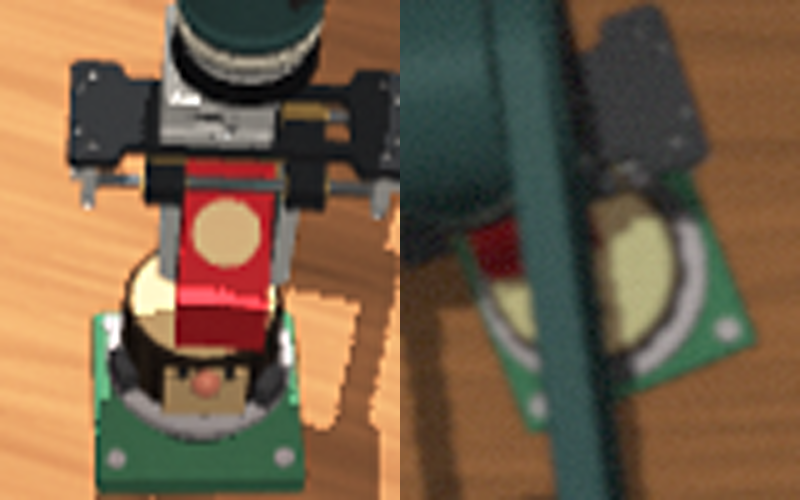

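The hat is held level over the log with its low end towards the face. It sits off by about 4 cm because the last joint reached its limit, which also clipped the tilt. I'll compute the correction.

```bash
cat > go.py <<'E'
import sys,numpy as np
from scipy.spatial.transform import Rotation as R
from cell import arm
# tool-frame move to target x y z yaw (tool pointing down)
x,y,z,yaw=map(float,sys.argv[1:]); s=arm.sense(); A=R.from_euler("xyz",s["ee_rot"],degrees=True); B=R.from_euler("xyz",[180,0,yaw],degrees=True)
d=np.array([x,y,z])-s["tool_pos"]
print("q",s["q"].round(1),"rot",(A.inv()*B).as_rotvec(degrees=True).round(2),"then shift",B.inv().apply(d).round(4))
E
python3 go.py .5213 .1080 .160 202
```

```text
q [   7.7    8.9   75.2   -0.8   96.7 -101.5] rot [-0.63 -0.94 -2.85] then shift [ 0.0432 -0.0037  0.0371]
```

```bash
python3 -m handwheel '{"segments": [[0, 0, 0, -0.63, -0.94, -2.85], [0.0144, -0.0012, 0, 0, 0, 0], [0.0144, -0.0012, 0, 0, 0, 0], [0.0144, -0.0013, 0.006, 0, 0, 0], [0, 0, 0.016, 0, 0, 0], [0, 0, 0.012, 0, 0, 0], [0, 0, 0.003, 0, 0, 0], [0, 0, 0, 0, 0, 0], [0, 0, 0, 0, 0, 0], [0, 0, 0, 0, 0, 0], [0, 0, 0, 0, 0, 0]]}'
cat > chk.py <<'E'
import sys
from h import *
from cell import arm
from scipy.spatial.transform import Rotation as R
n=sys.argv[1]; im=arm.camera("scene"); cv2.imwrite(f"pics/scene{n}.png",im); u,v=354,215
cv2.imwrite(f"pics/crop{n}.png",cv2.resize(im[v-50:v+50,u-50:u+50],(600,600),interpolation=cv2.INTER_CUBIC))
S=[arm.sense() for _ in range(1)][0]; print(S["tool_pos"].round(4),S["ee_rot"].round(2),S["contact_force"].round(2),S["moment"].round(3))
E
python3 chk.py 2
```

```text
time: 8.5
tool_pos: [0.5217, 0.1093, 0.1606]
ee_rot: [-180.0, 0.1, -157.9]
contact_force: [0.3, 0.3, -1.4]
grip_width: 0.528
finger_force: 44.9
[0.5216 0.1093 0.1604] [-1.8000e+02  5.0000e-02 -1.5788e+02] [-0.2  -0.95 -1.74] [ 0.02   0.016 -0.018]
```

View pics/crop2.png

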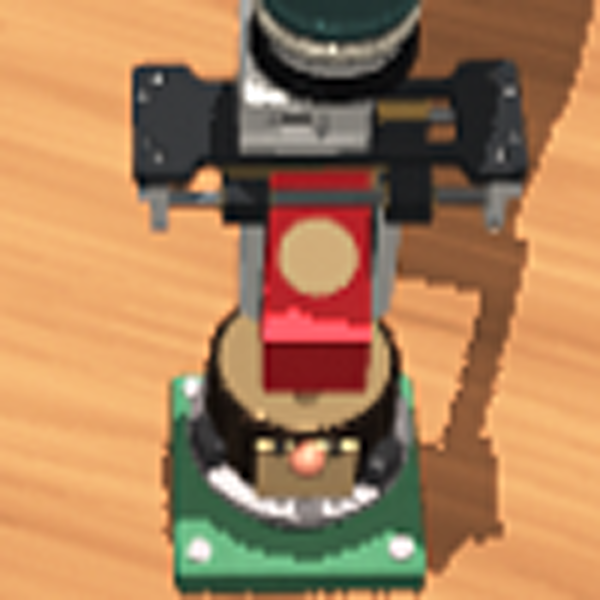

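Run:
```python
from h import *
from cell import arm
cp=arm.camera_params("scene"); im=cv2.imread("pics/scene2.png").astype(int)
b,g,r=[im[...,i] for i in range(3)]; red=np.clip((r-np.maximum(g,b))/90.,0,1)
for v in(217,219,222,224,226): 
    row=(r-np.maximum(g,b))[v,340:376]; print(v,row.tolist())
print([int((r-np.maximum(g,b))[v,356]) for v in range(220,236)])
# predicted with scene-frame log position (log fit .5238,.1082) vs TCP-based
for nm,p in(("tcp",(.5216,.1093,np.radians(22.1))),("logscene",(.5238,.1082,np.radians(22)))):
    print(nm,proj(pose(np.array([[.042,-.025,0],[.042,.025,0],[.042,-.025,.043],[.042,.025,.043]]),p,.1470),cp).round(2).tolist())
```

```text
217 [70, 78, 42, 17, 20, 11, 1, 54, 179, 175, 173, 173, 142, 148, 175, 172, 139, 139, 139, 139, 139, 139, 141, 141, 144, 128, -5, 20, 58, 74, 71, 69, 70, 70, 72, 75]
219 [38, 13, 34, 36, 36, 35, 34, 99, 155, 145, 146, 146, 147, 146, 146, 145, 145, 144, 145, 144, 145, 148, 173, 172, 175, 166, 26, 16, 50, 76, 71, 72, 74, 75, 74, 72]
222 [20, 37, 36, 36, 36, 35, 35, 50, 88, 91, 88, 87, 89, 89, 89, 89, 88, 89, 87, 89, 87, 89, 87, 90, 88, 72, 31, 34, 26, 31, 78, 66, 67, 69, 68, 68]
224 [27, 36, 36, 36, 36, 35, 35, 54, 100, 102, 102, 101, 102, 102, 102, 103, 102, 103, 101, 102, 102, 103, 102, 102, 101, 83, 32, 35, 36, 10, 42, 70, 68, 69, 68, 68]
226 [21, 38, 36, 36, 35, 35, 34, 54, 101, 102, 102, 102, 103, 103, 103, 103, 102, 102, 102, 102, 101, 103, 102, 102, 98, 62, 33, 35, 36, 7, 33, 65, 66, 64, 65, 67]
[145, 161, 88, 100, 102, 102, 102, 102, 102, 101, 64, 28, 34, 35, 35, 40]
tcp [[347.25, 229.18], [364.44, 229.0], [347.78, 220.15], [365.37, 219.96]]
logscene [[346.61, 229.63], [363.81, 229.47], [347.13, 220.59], [364.73, 220.43]]
```

```bash
python3 go.py .5217 .1072 .152 202
```

```text
q [   5.7    3.5   85.2    0.    91.2 -106.4] rot [-0.    0.05  0.12] then shift [ 0.0007 -0.002   0.0084]
```

```bash
python3 -m handwheel '{"segments": [[0.0007, -0.002, 0.004, 0, 0, 0], [0, 0, 0.004, 0, 0, 0], [0, 0, 0, 0, 0, 0], [0, 0, 0.002, 0, 0, 0], [0, 0, 0, 0, 0, 0], [0, 0, 0, 0, 0, 0]]}' - 55 &&  python3 -m handwheel '{"segments": [[0, 0, 0.001, 0, 0, 0], [0, 0, 0.001, 0, 0, 0], [0, 0, 0, 0, 0, 0], [0, 0, 0, 0, 0, 0]]}'; python3 chk.py 3
```

```text
time: 9.15
tool_pos: [0.5213, 0.1071, 0.1499]
ee_rot: [180.0, -0.0, -157.9]
contact_force: [0.5, -0.6, -0.5]
grip_width: 0.53
finger_force: 54.8
time: 9.55
tool_pos: [0.5213, 0.1071, 0.1479]
ee_rot: [180.0, -0.0, -157.9]
contact_force: [0.2, -1.4, -0.9]
grip_width: 0.529
finger_force: 54.8
[0.5214 0.1071 0.1479] [ 179.99   -0.   -157.89] [ 0.15  0.38 -1.97] [ 0.092  0.026 -0.012]
```

```bash
for i in 1 2; do python3 -m handwheel '{"segments": [[0, 0, 0.001, 0, 0, 0], [0, 0, 0.001, 0, 0, 0], [0, 0, 0, 0, 0, 0], [0, 0, 0, 0, 0, 0]]}'; python3 -c "
from cell import arm;print(arm.sense()['moment'].round(3))"; done
```

```text
time: 10.0
tool_pos: [0.5213, 0.107, 0.1458]
ee_rot: [180.0, -0.0, -157.9]
contact_force: [0.1, -0.4, -1.3]
grip_width: 0.529
finger_force: 54.8
[ 0.04  -0.008 -0.04 ]
time: 10.4
tool_pos: [0.5213, 0.1071, 0.1439]
ee_rot: [180.0, -0.0, -157.9]
contact_force: [0.4, -0.3, -1.2]
grip_width: 0.526
finger_force: 54.8
[ 0.026  0.076 -0.037]
```

```bash
for i in 1 2; do python3 -m handwheel '{"segments": [[0, 0, 0.001, 0, 0, 0], [0, 0, 0.001, 0, 0, 0], [0, 0, 0.001, 0, 0, 0], [0, 0, 0, 0, 0, 0], [0, 0, 0, 0, 0, 0]]}'; done; python3 chk.py 4
```

```text
time: 10.9
tool_pos: [0.5213, 0.1071, 0.1408]
ee_rot: [180.0, -0.0, -157.9]
contact_force: [-0.8, 0.8, -1.2]
grip_width: 0.529
finger_force: 54.8
time: 11.4
tool_pos: [0.5213, 0.1071, 0.1378]
ee_rot: [180.0, -0.0, -157.9]
contact_force: [0.6, 0.1, -1.6]
grip_width: 0.526
finger_force: 54.8
[0.5213 0.1071 0.1379] [ 1.7999e+02 -1.0000e-02 -1.5789e+02] [-0.59 -0.34 -0.74] [0.044 0.074 0.028]
```

View pics/crop4.png

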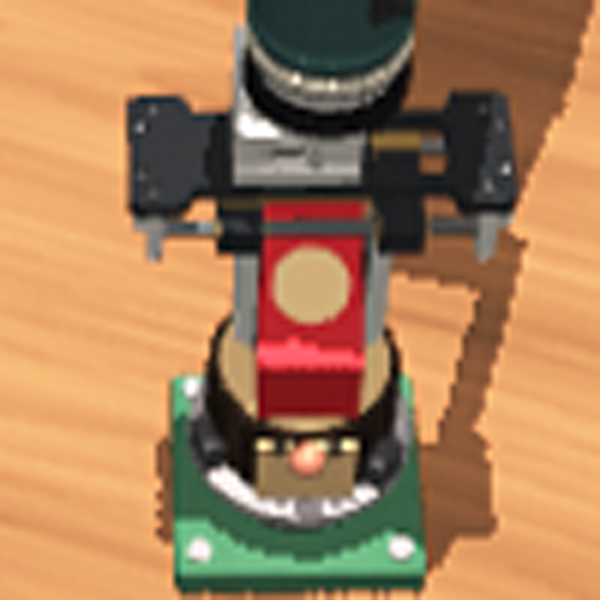

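The hat is centred on the log with its front bottom edge at crop (258–360, 415). The dowels are in the holes, with no contact force and the face (nose at crop 308,457) unmoved. I'll carry on down to seat it.

```bash
python3 -m handwheel '{"segments": [[0, 0, 0.001, 0, 0, 0], [0, 0, 0.001, 0, 0, 0], [0, 0, 0.001, 0, 0, 0], [0, 0, 0.001, 0, 0, 0], [0, 0, 0, 0, 0, 0], [0, 0, 0, 0, 0, 0]]}'; for i in 1 2 3 4 5; do python3 -m handwheel '{"segments": [[0, 0, 0.001, 0, 0, 0], [0, 0, 0, 0, 0, 0], [0, 0, 0, 0, 0, 0]]}' | grep -E 'pos|contact'; done
```

```text
time: 12.05
tool_pos: [0.5213, 0.1071, 0.1339]
ee_rot: [180.0, -0.0, -157.9]
contact_force: [0.5, -0.7, -0.2]
grip_width: 0.528
finger_force: 54.8
tool_pos: [0.5213, 0.1071, 0.1329]
contact_force: [-0.5, 0.2, -0.6]
tool_pos: [0.5213, 0.1071, 0.1318]
contact_force: [-0.3, -0.0, -1.0]
tool_pos: [0.5216, 0.1071, 0.1314]
contact_force: [0.4, 0.2, 2.4]
tool_pos: [0.5216, 0.1071, 0.1304]
contact_force: [-0.7, -0.0, 3.1]
tool_pos: [0.5215, 0.1071, 0.1292]
contact_force: [-0.9, 0.3, 4.7]
```

```bash
python3 -m handwheel '{"segments": [[0, 0, 0.001, 0, 0, 0], [0, 0, 0.001, 0, 0, 0], [0, 0, 0.001, 0, 0, 0], [0, 0, 0.001, 0, 0, 0], [0, 0, 0.001, 0, 0, 0], [0, 0, 0.001, 0, 0, 0], [0, 0, 0.001, 0, 0, 0], [0, 0, 0.001, 0, 0, 0], [0, 0, 0, 0, 0, 0], [0, 0, 0, 0, 0, 0], [0, 0, 0, 0, 0, 0], [0, 0, 0, 0, 0, 0]]}'; python3 chk.py 5
python3 - <<'E'
from cell import arm
import cv2
for _ in range(4): arm.camera("scene"); s=arm.sense(); print(s["tool_pos"].round(4),s["contact_force"].round(1))
E
```

```text
time: 14.75
tool_pos: [0.5216, 0.1071, 0.1226]
ee_rot: [-180.0, 0.1, -157.9]
contact_force: [-2.3, -0.1, 9.2]
grip_width: 0.53
finger_force: 54.8
[0.5216 0.1071 0.1225] [-1.7999e+02  7.0000e-02 -1.5789e+02] [-2.47 -0.29 10.52] [-0.038  0.703 -0.027]
[0.5216 0.1071 0.1225] [-1.6 -0.4 11. ]
[0.5216 0.1071 0.1226] [-3.4 -0.3  9.2]
[0.5216 0.1071 0.1225] [-2.9  1.4 10. ]
[0.5216 0.1071 0.1225] [-2.4  0.   9.6]
```

View pics/crop5.png

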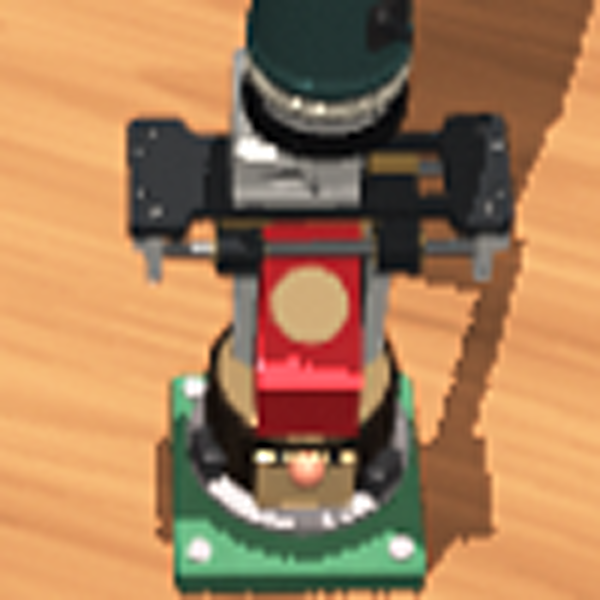

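The nose dropped and the hat sits at the log top, about 9 mm down. The wrist shows a 0.7 Nm pitch moment and −2.5 N in x, so the hat may be slightly tilted in the grip. I'll go back up to light contact, regrip so the hat settles flush, then press again.

```bash
M="from cell import arm;s=arm.sense();print(s['tool_pos'].round(4),s['ee_rot'].round(2),s['contact_force'].round(1),s['moment'].round(2))"
python3 -m handwheel '{"segments": [[0, 0, -0.002, 0, 0, 0], [0, 0, -0.003, 0, 0, 0], [0, 0, -0.003, 0, 0, 0], [0, 0, -0.0015, 0, 0, 0], [0, 0, 0, 0, 0, 0], [0, 0, 0, 0, 0, 0], [0, 0, 0, 0, 0, 0]]}' >/dev/null; python3 -c "$M"
python3 -m handwheel '{"segments": [[0, 0, 0, 0, 0, 0], [0, 0, 0, 0, 0, 0], [0, 0, 0, 0, 0, 0], [0, 0, 0, 0, 0, 0], [0, 0, 0, 0, 0, 0]]}' 0.62 55 | grep -E 'time|grip|finger'; python3 -c "$M"
python3 -m handwheel '{"segments": [[0, 0, 0, 0, 0, 0], [0, 0, 0, 0, 0, 0], [0, 0, 0, 0, 0, 0], [0, 0, 0, 0, 0, 0], [0, 0, 0, 0, 0, 0], [0, 0, 0, 0, 0, 0], [0, 0, 0, 0, 0, 0]]}' 0.0 55 | grep -E 'time|grip|finger'; python3 -c "$M"
```

```text
[0.5215 0.1071 0.1302] [ 1.7999e+02  2.0000e-02 -1.5789e+02] [1.6 0.1 3.4] [ 0.03 -0.   -0.01]
time: 16.2
grip_width: 0.622
finger_force: 0.0
[0.5212 0.107  0.1301] [ 1.7998e+02 -3.0000e-02 -1.5789e+02] [-0.8 -1.1 -0.7] [ 0.09 -0.01 -0.01]
time: 16.9
grip_width: 0.532
finger_force: 54.9
[0.5213 0.1071 0.1303] [ 1.7999e+02 -1.0000e-02 -1.5789e+02] [ 0.4 -0.2 -1.1] [-0.02  0.   -0.01]
```

```bash
M="from cell import arm;s=arm.sense();print(s['tool_pos'].round(4),s['ee_rot'].round(2),s['contact_force'].round(1),s['moment'].round(2))"
python3 -m handwheel '{"segments": [[0, 0, 0.001, 0, 0, 0], [0, 0, 0.001, 0, 0, 0], [0, 0, 0.001, 0, 0, 0], [0, 0, 0.001, 0, 0, 0], [0, 0, 0, 0, 0, 0], [0, 0, 0, 0, 0, 0]]}' | grep time; python3 -c "$M"
python3 -m handwheel '{"segments": [[0, 0, 0.001, 0, 0, 0], [0, 0, 0.001, 0, 0, 0], [0, 0, 0.001, 0, 0, 0], [0, 0, 0.001, 0, 0, 0], [0, 0, 0.001, 0, 0, 0], [0, 0, 0.001, 0, 0, 0], [0, 0, 0.001, 0, 0, 0], [0, 0, 0, 0, 0, 0], [0, 0, 0, 0, 0, 0], [0, 0, 0, 0, 0, 0]]}' | grep time; python3 -c "$M"
```

```text
time: 17.5
[0.5214 0.1071 0.127 ] [ 1.8000e+02  2.0000e-02 -1.5789e+02] [-2.1 -0.9  5.6] [-0.04  0.47 -0.03]
time: 18.5
[0.5214 0.1071 0.1213] [-1.7999e+02  5.0000e-02 -1.5789e+02] [-4.2 -1.9  9.8] [-0.01  0.98  0.  ]
```

```bash
python3 -m handwheel '{"segments": [[0.0003, 0.0001, 0.0007, 0, 0, 0], [0.0003, 0.0001, 0.0006, 0, 0, 0], [0, 0, 0, 0, 0, 0], [0, 0, 0, 0, 0, 0], [0, 0, 0, 0, 0, 0]]}' | grep time
python3 - <<'E'
from cell import arm
import numpy as np
S=[]
for _ in range(6): arm.camera("scene"); s=arm.sense(); S.append(np.r_[s["tool_pos"],s["ee_rot"]*[1,1,1],s["contact_force"],s["moment"]])
print(np.mean(S,0).round(4)); print(np.std(S,0)[:3])
E
```

```text
time: 19.0
[ 5.214000e-01  1.071000e-01  1.205000e-01 -1.799676e+02  1.419000e-01
 -1.578912e+02 -2.517700e+00 -4.744000e-01  1.042990e+01 -4.710000e-02
  9.316000e-01  2.910000e-02]
[5.79459493e-06 1.10379612e-05 1.10368978e-05]
```

```bash
python3 -m handwheel '{"segments": [[0.0004, 0.0001, 0.0002, 0, 0, 0], [0.0004, 0.0001, 0.0001, 0, 0, 0], [0, 0, 0, 0, 0, 0], [0, 0, 0, 0, 0, 0], [0, 0, 0, 0, 0, 0]]}' | grep time
cat > m.py <<'E'
from cell import arm
import numpy as np
S=[]
for _ in range(6): arm.camera("scene"); s=arm.sense(); S.append(np.r_[s["tool_pos"]*1000,s["ee_rot"],s["contact_force"],s["moment"]])
np.set_printoptions(suppress=True); print(np.mean(S,0).round(2))
E
python3 m.py
```

```text
time: 19.8
[ 521.36  107.09  120.51 -179.94    0.25 -157.89   -1.18   -0.33   10.78
   -0.05    0.69    0.01]
```

```bash
for i in 1 2; do python3 -m handwheel '{"segments": [[0, 0, 0, -0.11, 0.28, 0], [0, 0, 0, 0, 0, 0], [0, 0, 0, 0, 0, 0], [0, 0, 0, 0, 0, 0]]}' | grep time; python3 m.py; done
```

```text
time: 20.5
[ 521.35  107.06  120.56  179.97   -0.02 -157.89   -1.85   -0.3    10.1
   -0.13    0.36    0.  ]
time: 21.2
[ 521.37  107.05  120.62  179.86   -0.29 -157.89   -3.24   -0.13   10.26
   -0.04    0.21   -0.  ]
```

```bash
python3 -m handwheel '{"segments": [[0, 0, 0.0003, 0.10, -0.26, 0], [0, 0, 0, 0, 0, 0], [0, 0, 0, 0, 0, 0], [0, 0, 0, 0, 0, 0], [0, 0, 0, 0, 0, 0]]}' | grep time; python3 m.py; python3 chk.py 6
python3 - <<'E'
import cv2,numpy as np
a=[cv2.resize(cv2.imread(f"pics/scene{n}.png")[185:270,314:394],(400,425),interpolation=cv2.INTER_CUBIC) for n in(3,6)]
cv2.imwrite("pics/cmp.png",np.hstack(a))
E
```

```text
time: 22.0
[ 521.34  107.06  120.32  179.96   -0.03 -157.89   -2.89   -0.13   10.61
   -0.11    0.35   -0.01]
[0.5214 0.1071 0.1203] [ 1.7996e+02 -3.0000e-02 -1.5789e+02] [-2.12  0.12 10.46] [-0.091  0.39   0.012]
```

View pics/cmp.png

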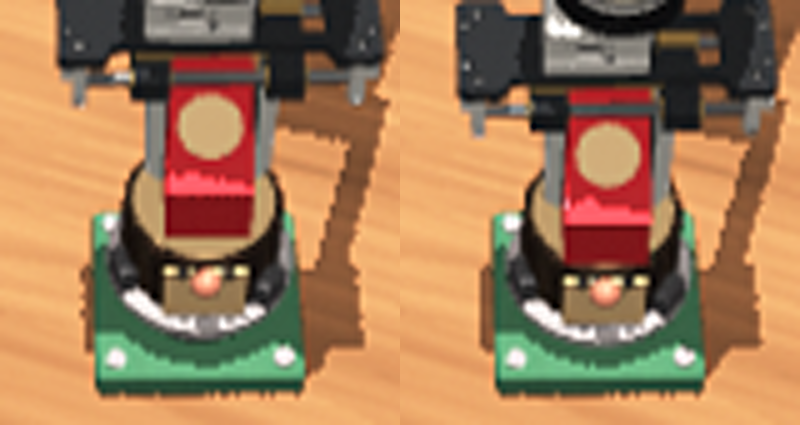

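The nose dropped from row 282 to 292 in the comparison crop, about 2 px or 10 mm. The hat is centred and seated on the log. It is 9.9 mm down with a 10.6 N push plus the hat's weight, and the tool is level. I'm handing it in while holding.

```bash
python3 -c "from cell import arm;print(arm.close_job())"
```

```text
the job is handed in; nothing more can be done
None
```

The red hat is on both dowels with its low end over the face, seated as flush as I could tell from camera and force readings, and I handed the job in at about 22 s with the arm still pressing it at about 9.9 mm of table travel.

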